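# Unlock the round-lidded chest in the testing laboratory

## Robot

A 6-joint arm with a two-finger parallel gripper is mounted at the origin on the work surface. World frame = base frame: x ahead of the robot, y to its left, z up, the work surface at z = 0. Lengths are in m, angles in rad, forces in N, time in s.
With the tool pointing down it reaches from about 0.25 to 0.725 m from the base axis. Payload 4 kg.
Tool frame: the origin (TCP) lies on the front face of the gripper's body, between the roots of the fingers; the fingertips stand 73 mm ahead of it and the grasp point (between the pads) lies robot.grip_point_offset ahead of it (robot.grip_point_offset is the distance from the TCP to the grasp point, in m); z points along the fingers, y is the line along which they close (so a half turn about z gives the same grasp; the last joint's range is limited). The gripper opens to 85 mm and grips with 20 to 120 N. Pads are 22 mm wide; open, the fingers measure 114 mm over their backs; the gripper's body (76 mm by 85 mm) begins 54 mm behind the grasp point. The pads swing forward as they close: fully open they stand 13 mm farther back than shut.
Start: joints at [0, 0.241, 0.005, 1.335, 0, 1.571], TCP at [0.5, -0, 0.304] pointing down, gripper open.
Joint ranges: [-2.72, 2.72], [-1.05, 1.87], [-1.09, 1.28], [-1.99, 2.15], [-1.42, 1.44], [-3.14, 3.14]. Speed limits (rad/s): [2.79, 2.79, 3.14, 3.14, 3.14, 3.14].

## Interface

Orientations are given as a unit quaternion [x, y, z, w].
In Python, from station import robot, viewer, sign_off gives the robot as it stands. The module is installed in compiled form; this text tells all that it offers.
- The arm moves only by the tool move_arm, never from a script. Its argument "commands" is a list that holds one entry, the list of rows, each a list of 4 numbers: the shift along the tool's x, y, z in cm, then the turn about the tool's z in rad. A call has 1 to 5 rows; each row shifts and turns the commanded pose from where the row before left it, along the tool's axes as they then stand; what a row does not reach is not made up. A row lasts 1/12 s, in which the tool goes at most 41.7 mm and 7.16 degrees, less where a joint would pass 70% of its speed; a pose out of reach is approached as far as the arm can. A call is refused whole if a number of a shift passes 4.17 or a number of a turn 0.125, either way. A call with a gripper value outside its range is refused whole. "jaw" is the finger opening in cm, from 0 to 8.54, set as the call begins (left out, the last holds). The fingers move at their own pace and stop on an object; the grip force is fixed at half the most. Time passes only in rows, so rows that do not move let the fingers close. It gives the time, the measured TCP pose, the force, the opening and the grip force at its end, in the units of the state.
- robot.get_obs(): the state, without advancing time (a new reading comes with each control period).
- viewer.capture(name): name is "scene" or "side" or "wrist"; returns the picture (384x512x3 uint8, blue, green, red); there is no depth.
- viewer.camera_model(name): a dict with "intrinsics" (3x3 intrinsics, pixels), "R" (3x3) and "t" (3): a world point X has camera coordinates R X + t; the wrist camera has in their place "tool_from_camera" (4x4, takes a point from camera to tool coordinates, whose origin is the TCP and whose axes are the flange's). Camera axes: x right, y down, z forward; pixel columns grow to the right and rows downward; lengths in m; the calibration is good to about 2 mm. A picture is of the moment at which its call begins: read the wrist's pose just before it. camera_model takes no time and is no camera call.
- sign_off(): hands the job in; it is judged then, once.
The state is a dict: "clock": time; "joint_pos": joint angles; "joint_velocities": joint speeds; "joint_efforts": joint torques, N m; "tool_pos": TCP position; "ee_rot": TCP orientation; "ft_force": force on the tool from outside, world axes, zero at the start; "moment": the same for the moment, N m; "gripper_width": opening from 0.0 (shut) to 1.0 (fully open); "grip_force": force on a finger pad.
Only numpy, scipy, OpenCV 4.12 (cv2) and the standard library are available. Lean on these libraries where they do the work, as an engineer would, in place of code of your own. Each camera call takes 0.05 s, during which the arm holds its last target. There are 200 camera calls.

## Task

Unlock the chest with the round lid so that it could be opened: first pull its small cross catch (the one with the upright fin) fully back, out of the way of the bolt's knob, then draw the bolt (the one with the round knob) fully back. Leave the bolt of the other chest, the one with the rectangular lid, shut.

Things in the scene. Friction and masses are not known exactly. Their poses are not given: they have to be found in the camera images.
- chest: The chest with the round lid: grey steel box fixed to the bench, 264 (x) x 244 (y) mm, flat deck at height 80 mm, aluminium lid 108 mm across on its far half. Origin: centre of its underside; z up, x from its front (catch side) to its back (lid side), y to the left seen from the front. Low brackets and guides on the deck reach 26 mm above it; a small spring stands on the deck's front right corner.
- chest_fin (a point): Middle of the catch's grip, an upright steel fin 26 mm long (chest x), 10 mm thick (chest y), 40 mm high; 48 mm above the deck (fin spans 26 to 66 mm). Axes as the chest's. Its flat blade below lies across the bolt just beyond the knob and stops the bolt. Slides back along chest -x. Shut, the bolt's knob stands 55 mm along +x and 16 mm along -y of the fin.
- chest_knob (a point): Middle of the bolt's upright round steel knob, 20 mm diameter, 36 mm high on a 12 mm stem; 52 mm above the deck (knob spans 33 to 69 mm). Axes as the chest's. The bolt is drawn along chest +y, but stops after about 3 mm against the blade unless the catch is back. With the catch back, the only thing near at knob height is the fin, about 97 mm to the front.
- chest_catch (a joint): How far the cross catch is pulled back, m: 0 shut (may start up to 3 mm out), 0.042 fully back at its stop. About 2 N of friction; stays where it is left.
- chest_bolt (a joint): How far the bolt is drawn, m: 0 shut (may start up to 2 mm out), 0.047 fully drawn at its stop. About 2 N of friction; stays where it is left.
- other_bolt (a joint): How far the bolt of the other chest is drawn, m: 0 shut. That chest is of the same make and size with the same catch and bolt but has a rectangular lid; its bolt must stay shut.

How it is judged:
On the way:
1. the cross catch is pulled back while the bolt is still shut (value of joint chest_catch above 0.03 m and value of joint chest_bolt below 0.012 m), for 0.1 s.
At the end, for the whole second after the job is handed in: The cross catch of the round-lidded chest is at least 28 mm back, its bolt is drawn at least 34 mm, and the other chest's bolt is still shut (within 10 mm) (value of joint chest_catch above 0.028 m and value of joint chest_bolt above 0.034 m and value of joint other_bolt below 0.01 m); the robot touches nothing.
It fails at once if the other chest's bolt is drawn (value of joint other_bolt above 0.01 m).
It also fails if it takes over 38 s, if anything falls off the work surface, if the arm or the gripper's body presses on something with over 40 N, if the wrist force passes 120 N, or if a joint passes its speed limit or range.

## Working session

There is one attempt and no reset: what is moved stays moved. The work goes in short steps, Python scripts to look and compute and a tool call to move; the robot and the scene stay as the last step left them, time stands still between calls to the robot, and variables do not carry over. Pictures are saved under pics/ and viewed, at most 10 in all, crops included, and the job is handed in when it is done.

Besides the shell and the picture viewer there is one more tool, called after "Request:" as name([rows], argument=value, ...), one row to a line, values as JSON. move_arm: Moves the arm, as the interface text tells. Its arguments: {"type":"object","properties":{"commands":{"type":"array"},"jaw":{"type":"number"}},"required":["commands"]}

```bash
mkdir -p pics; python3 - <<'E'
from station import robot, viewer
import cv2, numpy as np
o=robot.get_obs(); print({k:np.round(v,3) for k,v in o.items()}, robot.grip_point_offset)
for n in ("scene","side"):
    cv2.imwrite(f"pics/{n}0.png",cv2.resize(viewer.capture(n),(800,600),interpolation=cv2.INTER_CUBIC))
    m=viewer.camera_model(n);print(n,np.round(m["intrinsics"],1).tolist(),np.round(m["R"],3).tolist(),np.round(-m["R"].T@m["t"],3))
print(np.round(viewer.camera_model("wrist")["tool_from_camera"],3))
E
```

```text
{'clock': np.float64(0.0), 'joint_pos': array([-0.   ,  0.241,  0.004,  1.335, -0.   ,  1.571]), 'joint_velocities': array([-0.   ,  0.   ,  0.   ,  0.001,  0.001, -0.   ]), 'joint_efforts': array([ 1.0000e-03, -3.7232e+01,  2.5241e+01,  1.7000e-02,  0.0000e+00,
        0.0000e+00]), 'tool_pos': array([ 0.5  , -0.   ,  0.303]), 'ee_rot': array([ 0.707,  0.707, -0.001, -0.001]), 'ft_force': array([-0.607,  0.356,  0.582]), 'moment': array([ 0.041, -0.009,  0.027]), 'grip_force': np.float64(0.0), 'gripper_width': np.float64(1.005)} 0.0539
scene [[361.0, 0.0, 253.7], [0.0, 361.0, 191.3], [0.0, 0.0, 1.0]] [[0.325, 0.945, -0.018], [0.711, -0.257, -0.654], [-0.623, 0.2, -0.756]] [ 1.055 -0.165  0.714]
side [[346.7, 0.0, 256.4], [0.0, 346.7, 190.8], [0.0, 0.0, 1.0]] [[-0.972, -0.233, -0.009], [-0.165, 0.716, -0.678], [0.164, -0.658, -0.735]] [0.397 0.515 0.676]
[[ 0.001 -0.961 -0.278  0.072]
 [ 1.     0.001  0.001  0.   ]
 [-0.001 -0.278  0.961 -0.07 ]
 [ 0.     0.     0.     1.   ]]
```

View pics/scene0.png

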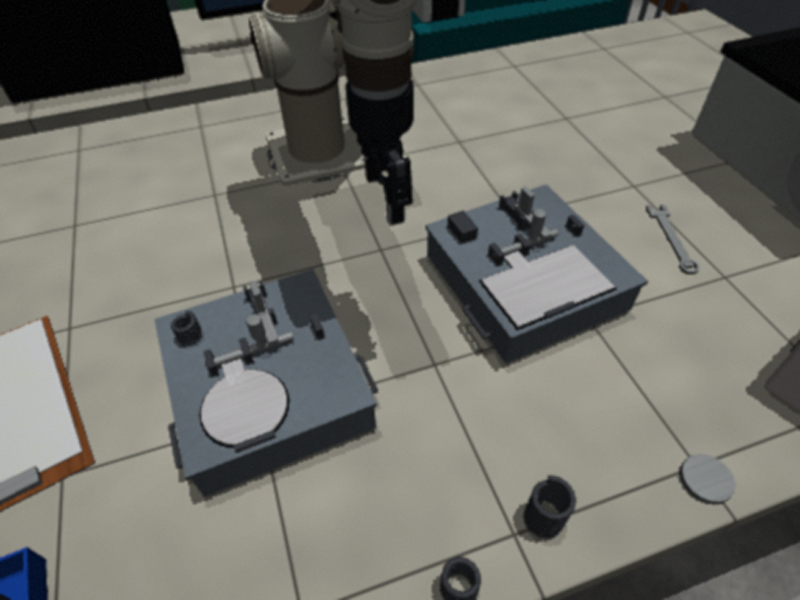

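View pics/side0.png

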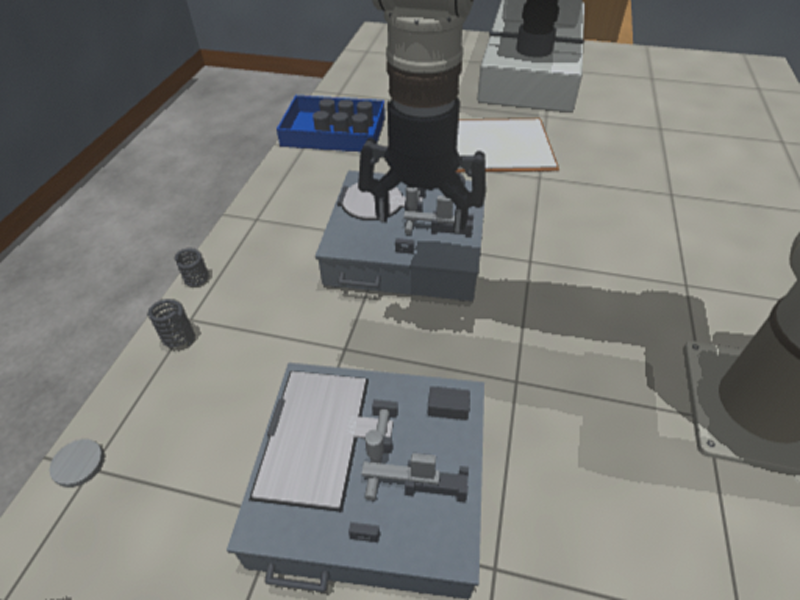

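The scene view shows the round-lid chest at left, with deck corners near (155,320), (315,272), (376,403) and (187,475). Its knob top is near (256,316) and its fin top near (256,288). The rectangular-lid chest is at right. I'll now turn the corners and tops into world positions.

```bash
cat > h.py <<'E'
from station import robot, viewer
import numpy as np
def ray(n,px,z,scale=1.0):
    m=viewer.camera_model(n); d=m["R"].T@np.linalg.inv(m["intrinsics"])@np.array([px[0]*scale,px[1]*scale,1])
    c=-m["R"].T@m["t"]; return c+d*(z-c[2])/d[2]
E
python3 - <<'E'
from h import *
import cv2
s=.64
P=[ray("scene",p,.08,s) for p in [(155,320),(315,272),(376,403),(187,475)]]
print(np.round(P,3)); c=np.mean(P,0)
print("c",c,[np.linalg.norm(P[i]-P[(i+1)%4]).round(3) for i in range(4)])
for a,b in ((0,3),(1,2)): d=P[b]-P[a];print("yaw x",np.degrees(np.arctan2(d[1],d[0])))
d=P[1]-P[0];print("yaw y-90",np.degrees(np.arctan2(d[1],d[0]))-90)
print("lid",ray("scene",(245,407),.09,s)); print("knob",ray("scene",(257,316),.149,s)); print("fin",ray("scene",(257,288),.146,s))
im=viewer.capture("scene")
cv2.imwrite("pics/crop1.png",cv2.resize(im[165:320,90:250],None,fx=3.8,fy=3.8,interpolation=cv2.INTER_CUBIC))
E
```

```text
[[ 0.452 -0.34   0.08 ]
 [ 0.437 -0.098  0.08 ]
 [ 0.691 -0.079  0.08 ]
 [ 0.708 -0.318  0.08 ]]
c [ 0.57188017 -0.20885084  0.08      ] [np.float64(0.243), np.float64(0.254), np.float64(0.24), np.float64(0.257)]
yaw x 4.8933221278620715
yaw x 4.302579335839369
yaw y-90 3.390135682776659
lid [ 0.64637093 -0.2378697   0.09      ]
knob [ 0.55566154 -0.1948734   0.149     ]
fin [ 0.50384003 -0.18656422  0.146     ]
```

View pics/crop1.png

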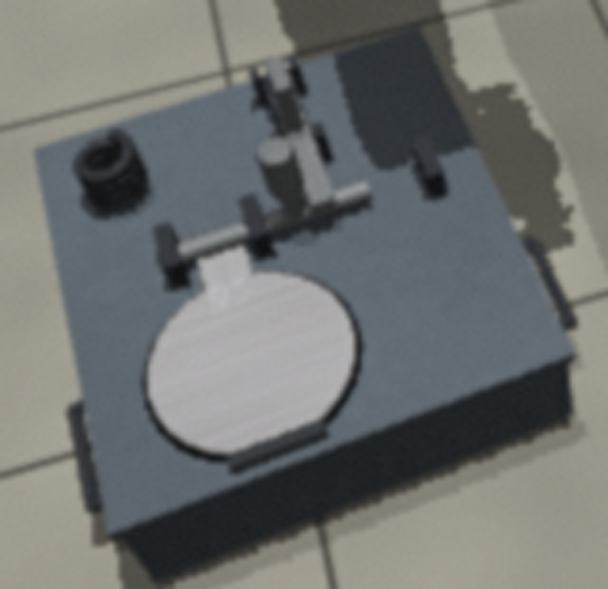

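Request:
move_arm([
  [[-3.7, 0.1, 0, 0], [-3.7, 0.1, 0, 0], [-3.7, 0.1, 0, 0], [-3.7, 0.1, 0, 0], [-3.8, 0.1, 0, 0]],
])

```text
clock: 0.57
tool_pos: [0.5047, -0.1874, 0.3036]
ee_rot: [0.707, 0.707, -0.0, -0.0]
ft_force: [0.8, -0.0, 0.7]
gripper_width: 1.005
grip_force: 0.0
```

Request:
move_arm([
  [[0, 0, 0, -0.125], [0, 0, 0, -0.125], [0, 0, 0, -0.125], [0, 0, 0, -0.125], [0, 0, 0, -0.125]],
])

```text
clock: 0.98
tool_pos: [0.5047, -0.1862, 0.3034]
ee_rot: [0.453, 0.892, -0.0, -0.001]
ft_force: [-0.4, 0.2, -0.3]
gripper_width: 1.006
grip_force: 0.0
```

Request:
move_arm([
  [[0, 0, 0, -0.125], [0, 0, 0, -0.125], [0, 0, 0, -0.125], [0, 0, 0, -0.125], [0, 0, 0, -0.125]],
])

```text
clock: 1.4
tool_pos: [0.5048, -0.1859, 0.3034]
ee_rot: [0.157, 0.988, 0.0, -0.001]
ft_force: [-0.1, 0.1, -0.4]
gripper_width: 1.0
grip_force: 0.0
```

Request:
move_arm([
  [[0, 0, 0, -0.125], [0, 0, 0, -0.125], [0, 0, 0, -0.125], [0, 0, 0, -0.02], [0, 0, 0, 0]],
])

```text
clock: 1.82
tool_pos: [0.5049, -0.186, 0.3036]
ee_rot: [-0.036, 0.999, 0.0, -0.0]
ft_force: [-0.5, 0.2, 0.3]
gripper_width: 1.001
grip_force: 0.0
```

```bash
python3 - <<'E'
from h import *
import cv2
o=robot.get_obs(); print({k:np.round(o[k],4) for k in("clock","joint_pos","tool_pos","ee_rot")})
cv2.imwrite("pics/w1.png",cv2.resize(viewer.capture("wrist"),(768,576),interpolation=cv2.INTER_CUBIC))
print(viewer.camera_model("wrist")["intrinsics"])
E
```

```text
{'clock': np.float64(1.8167), 'joint_pos': array([-0.3529,  0.317 ,  0.1075,  1.3621, -0.    , -0.425 ]), 'tool_pos': array([ 0.5049, -0.186 ,  0.3036]), 'ee_rot': array([-3.600e-02,  9.994e-01,  1.000e-04, -3.000e-04])}
[[288.37238836   0.         258.94973786]
 [  0.         288.37238836 196.08407349]
 [  0.           0.           1.        ]]
```

View pics/w1.png

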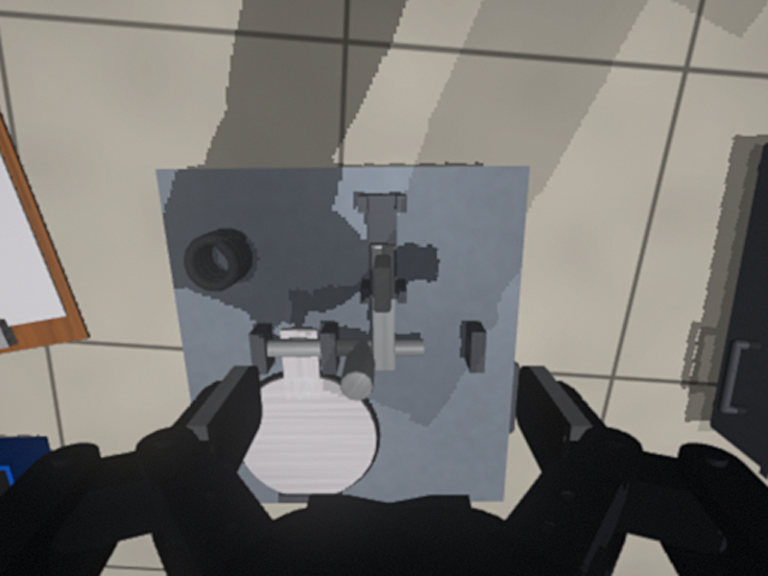

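The wrist view shows the deck square to the image. The fin's top face centre is near (383,283) and the knob top near (357,385). The catch blade lies across the bolt beyond the knob.

```bash
cat >> h.py <<'E'
from scipy.spatial.transform import Rotation as Ro
def wray(px,z,s=1.0,o=None):
    o=o or robot.get_obs(); m=viewer.camera_model("wrist"); R=Ro.from_quat(o["ee_rot"]).as_matrix(); T=m["tool_from_camera"]
    c=R@T[:3,3]+o["tool_pos"]; d=R@T[:3,:3]@np.linalg.inv(m["intrinsics"])@np.array([px[0]*s,px[1]*s,1])
    return c+d*(z-c[2])/d[2]
def tool(p):
    o=robot.get_obs(); return Ro.from_quat(o["ee_rot"]).inv().apply(p-o["tool_pos"])
E
python3 - <<'E'
from h import *
s=2/3
for n,p,z in [("finA",(383,256),.146),("finB",(383,309),.146),("knob",(357,385),.149),("FL",(157,170),.08),("FR",(529,167),.08),("BR",(503,500),.08)]:
    q=wray(p,z,s); print(n,q.round(4),(tool(q)*100).round(2))
print(Ro.from_quat(robot.get_obs()["ee_rot"]).as_matrix().round(3))
E
```

```text
finA [ 0.4794 -0.1895  0.146 ] [ 2.56 -0.17 15.77]
finB [ 0.5091 -0.1874  0.146 ] [-0.42 -0.18 15.76]
knob [ 0.5552 -0.1992  0.149 ] [-4.93 -1.69 15.46]
FL [ 0.4463 -0.3401  0.08  ] [  6.93 -14.97  22.36]
FR [ 0.4269 -0.0985  0.08  ] [ 7.14  9.27 22.37]
BR [ 0.6882 -0.0771  0.08  ] [-19.08   9.54  22.36]
[[-0.997 -0.071 -0.001]
 [-0.071  0.997  0.   ]
 [ 0.001  0.    -1.   ]]
```

Request:
move_arm([
  [[0.8, -0.1, 2.5, -0.01], [0, 0, 2.5, 0], [0, 0, 2.5, 0], [0, 0, 0, 0], [0, 0, 0, 0]],
], jaw=5)

```text
clock: 2.28
tool_pos: [0.4962, -0.1873, 0.2279]
ee_rot: [-0.041, 0.999, 0.001, -0.002]
ft_force: [0.2, -0.3, 0.4]
gripper_width: 0.587
grip_force: 0.0
```

```bash
python3 - <<'E'
from h import *
import cv2
o=robot.get_obs(); print({k:np.round(o[k],4) for k in("clock","tool_pos","ee_rot","gripper_width")})
cv2.imwrite("pics/w2.png",cv2.resize(viewer.capture("wrist"),(768,576),interpolation=cv2.INTER_CUBIC))
E
```

```text
{'clock': np.float64(2.2833), 'tool_pos': array([ 0.4962, -0.1873,  0.2279]), 'ee_rot': array([-4.140e-02,  9.991e-01,  7.000e-04, -1.700e-03]), 'gripper_width': np.float64(0.5869)}
```

View pics/w2.png

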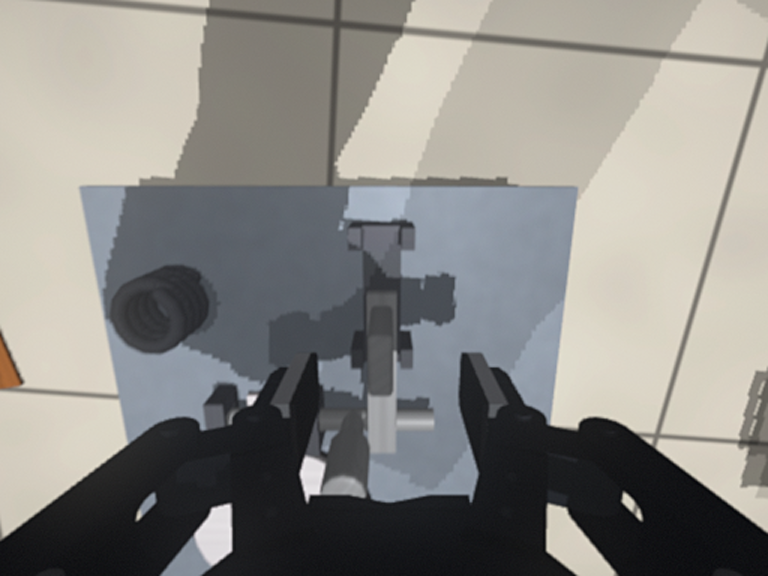

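The fin's top face spans about (370–392, 305–395). The fingertips straddle it symmetrically about column 389, against column 381 for the fin.

```bash
python3 - <<'E'
from h import *
for p,z in [((381,305),.146),((381,395),.146),((345,488),.149)]:
    print((tool(wray(p,z,2/3))*100).round(2))
E
```

```text
[ 2.17 -0.17  8.35]
[-1.57 -0.18  8.35]
[-5.72 -1.69  8.05]
```

Request:
move_arm([
  [[-0.1, -0.17, 1.5, 0], [0, 0, 1.5, 0], [0, 0, 1.0, 0], [0, 0, 0.1, 0], [0, 0, 0, 0]],
], jaw=3)

```text
clock: 2.75
tool_pos: [0.4985, -0.1893, 0.1885]
ee_rot: [-0.042, 0.999, -0.0, 0.0]
ft_force: [0.8, 0.6, 0.7]
gripper_width: 0.351
grip_force: 0.0
```

Request:
move_arm([
  [[0, 0, 0, 0], [0, 0, 0, 0], [0, 0, 0, 0], [0, 0, 0, 0], [0, 0, 0, 0]],
], jaw=0.5)

```text
clock: 3.17
tool_pos: [0.499, -0.1899, 0.1893]
ee_rot: [-0.042, 0.999, -0.001, 0.001]
ft_force: [-0.4, -2.7, 5.6]
gripper_width: 0.103
grip_force: 61.3
```

Request:
move_arm([
  [[0.8, 0, 0, 0], [1.0, 0, 0, 0], [1.0, 0, 0, 0], [0.8, 0, 0, 0], [0, 0, 0, 0]],
])

```text
clock: 3.58
tool_pos: [0.4615, -0.193, 0.1893]
ee_rot: [-0.042, 0.999, -0.001, 0.001]
ft_force: [-2.4, -3.3, 8.3]
gripper_width: 0.108
grip_force: 61.7
```

Request:
move_arm([
  [[0.3, 0, 0, 0], [0.2, 0, 0, 0], [0, 0, 0, 0], [0, 0, 0, 0]],
])

```text
clock: 3.92
tool_pos: [0.4587, -0.1932, 0.1893]
ee_rot: [-0.042, 0.999, -0.001, 0.002]
ft_force: [3.8, -2.9, 6.4]
gripper_width: 0.106
grip_force: 61.4
```

The catch moved 40 mm, so I'll release it and go to the knob at about (0.555, −0.199).

Request:
move_arm([
  [[0, 0, 0, 0], [0, 0, 0, 0], [0, 0, 0, 0], [0, 0, -3, 0], [0, 0, -3, 0]],
], jaw=5)

```text
clock: 4.33
tool_pos: [0.455, -0.1915, 0.2457]
ee_rot: [-0.042, 0.999, 0.002, -0.004]
ft_force: [1.3, -0.8, 0.0]
gripper_width: 0.587
grip_force: 0.0
```

Request:
move_arm([
  [[-1, 0, -0.5, 0], [-2, -0.7, 0, 0], [-2, -0.7, 0, 0], [0, 0, 0, 0], [0, 0, 0, 0]],
])

```text
clock: 4.75
tool_pos: [0.5081, -0.2021, 0.2516]
ee_rot: [-0.042, 0.999, 0.001, -0.001]
ft_force: [-0.2, 0.6, 0.0]
gripper_width: 0.583
grip_force: 0.0
```

```bash
python3 - <<'E'
from h import *
import cv2
o=robot.get_obs(); print({k:np.round(o[k],4) for k in("clock","tool_pos","ee_rot","gripper_width")}); print((tool(np.array([.555,-.1993,.149]))*100).round(2))
cv2.imwrite("pics/w3.png",cv2.resize(viewer.capture("wrist"),(768,576),interpolation=cv2.INTER_CUBIC))
E
```

```text
{'clock': np.float64(4.75), 'tool_pos': array([ 0.5081, -0.2021,  0.2516]), 'ee_rot': array([-4.230e-02,  9.991e-01,  7.000e-04, -1.400e-03]), 'gripper_width': np.float64(0.5831)}
[-4.72 -0.14 10.25]
```

View pics/w3.png

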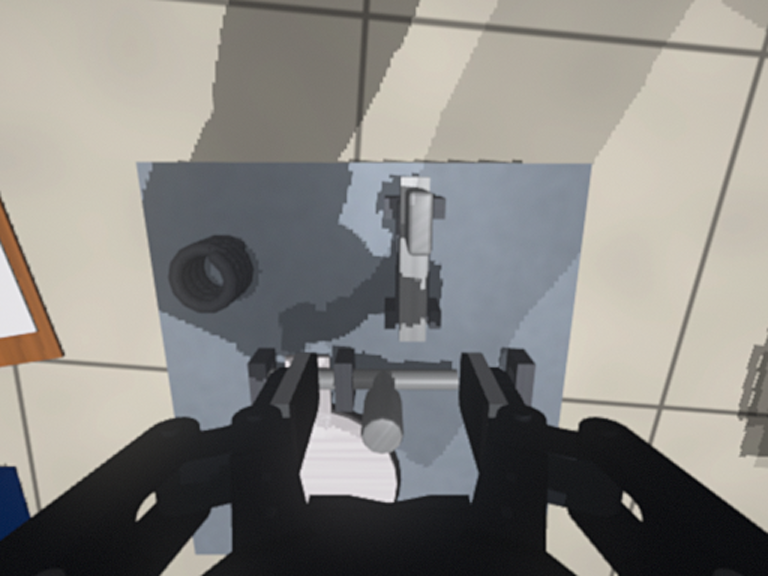

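The catch is fully back with its blade clear of the bolt. The knob top at (382,435) agrees with the estimate.

Request:
move_arm([
  [[-2.4, -0.1, 0, 0], [-2.3, 0, 0, 0], [0, 0, 1.5, 0], [0, 0, 1.5, 0], [0, 0, 0, 0]],
])

```text
clock: 5.22
tool_pos: [0.5527, -0.1984, 0.2192]
ee_rot: [-0.042, 0.999, 0.002, -0.004]
ft_force: [-1.4, 0.3, -0.2]
gripper_width: 0.584
grip_force: 0.0
```

Request:
move_arm([
  [[0, 0, 1.5, 0], [0, 0, 1.2, 0], [0, 0, 0.5, 0], [0, 0, 0, 0], [0, 0, 0, 0]],
])

```text
clock: 5.63
tool_pos: [0.5548, -0.1994, 0.1913]
ee_rot: [-0.042, 0.999, 0.0, -0.0]
ft_force: [-0.1, 0.1, 1.0]
gripper_width: 0.582
grip_force: 0.0
```

Request:
move_arm([
  [[0, 0, 0, 0], [0, 0, 0, 0], [0, 0, 0, 0], [0, 0, 0, 0], [0, 0, 0, 0]],
], jaw=1.5)

```text
clock: 6.05
tool_pos: [0.5557, -0.1998, 0.1922]
ee_rot: [-0.042, 0.999, -0.001, 0.001]
ft_force: [-2.1, 0.7, 6.2]
gripper_width: 0.216
grip_force: 58.5
```

Gripped at about 18 mm, which fits the knob, so I'll draw the bolt along tool +y.

Request:
move_arm([
  [[0, 0.8, 0, 0], [0, 1.2, 0, 0], [0, 1.2, 0, 0], [0, 0.8, 0, 0], [0, 0, 0, 0]],
])

```text
clock: 6.47
tool_pos: [0.5523, -0.1584, 0.1922]
ee_rot: [-0.043, 0.999, -0.0, 0.001]
ft_force: [-1.6, 1.8, 6.5]
gripper_width: 0.212
grip_force: 58.9
```

Request:
move_arm([
  [[0, 0.3, 0, 0], [0, 0.3, 0, 0], [0, 0, 0, 0], [0, 0, 0, 0]],
])

```text
clock: 6.8
tool_pos: [0.552, -0.1545, 0.1922]
ee_rot: [-0.042, 0.999, -0.001, 0.001]
ft_force: [-1.1, -2.7, 5.4]
gripper_width: 0.216
grip_force: 59.1
```

The bolt is drawn 45 mm. Next I'll release and retreat upward.

Request:
move_arm([
  [[0, 0, 0, 0], [0, 0, 0, 0], [0, 0, 0, 0], [0, 0, -2, 0], [0, 0, -3, 0]],
], jaw=5)

```text
clock: 7.22
tool_pos: [0.5492, -0.1527, 0.2374]
ee_rot: [-0.042, 0.999, 0.002, -0.004]
ft_force: [0.4, 0.0, -0.4]
gripper_width: 0.586
grip_force: 0.0
```

Request:
move_arm([
  [[0, 0, -3, 0], [2, 0, -2, 0], [2, 0, 0, 0], [0, 0, 0, 0], [0, 0, 0, 0]],
])

```text
clock: 7.63
tool_pos: [0.511, -0.1568, 0.2911]
ee_rot: [-0.042, 0.999, 0.0, 0.0]
ft_force: [-0.6, -0.2, 0.6]
gripper_width: 0.581
grip_force: 0.0
```

```bash
python3 - <<'E'
from h import *
import cv2
cv2.imwrite("pics/w4.png",cv2.resize(viewer.capture("wrist"),(768,576),interpolation=cv2.INTER_CUBIC))
E
```

```text
(no output)
```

View pics/w4.png

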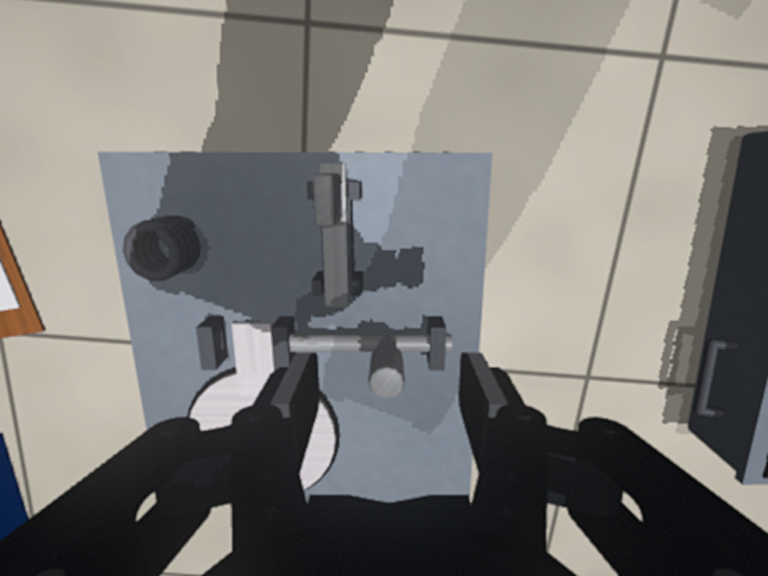

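The bolt is drawn: the knob is at (386,380), its rod reaches through the left bracket at (437,342), and the lid tongue is free. The catch is back, and nothing is touched.

```bash
python3 -c "
from station import sign_off
print(sign_off())"
```

```text
the job is handed in; nothing more can be done
None
```

I pulled the round-lid chest's catch back about 40 mm, then drew its bolt about 45 mm. I left the other chest alone and handed the job in after about 8 s of robot time; the sign-off gave no verdict.

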